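# Check the glaze on two test tiles with a touch gauge

### The arm

A 7-joint arm with a two-finger parallel gripper is mounted at the origin on the work surface. World frame = base frame: x ahead of the robot, y to its left, z up, the work surface at z = 0. Lengths are in m, angles in rad, forces in N, time in s.
With the tool pointing down it reaches from about 0.35 to 0.9 m from the base axis. Payload 7.2 kg.
Tool frame: the origin (TCP) lies at the very end of the fingers, on their centre line; the grasp point (between the pads) lies 19 mm behind it; z points along the fingers, y is the line along which they close (so a half turn about z gives the same grasp; the last joint's range is limited). The gripper opens to 85 mm and grips with 20 to 120 N. Pads are 22 mm wide; open, the fingers measure 114 mm over their backs; the gripper's body (76 mm by 85 mm) begins 54 mm behind the grasp point. The pads swing forward as they close: fully open they stand 13 mm farther back than shut.
Start: joints at [-0.068, 0.411, -0.013, 1.596, 0.006, 1.134, -0.082], TCP at [0.625, -0, 0.231] pointing down, gripper open.
Joint ranges: [-2.95, 2.95], [-0.29, 1.99], [-1.47, 1.44], [0.14, 2.54], [-1.03, 4.17], [0.13, 1.85], [-2.86, 2.86]. Speed limits (rad/s): [2.39, 2.39, 3.01, 3.01, 3.14, 3.14, 3.14].

### API

Orientations are given as a unit quaternion [w, x, y, z].
In Python, from plant import monitor, cams, workorder gives the robot as it stands. The module is installed in compiled form; this text tells all that it offers.
- The arm moves only by the tool send_rows, never from a script. Its argument "motion" is a list of rows, each a list of 5 numbers: the finger opening in m, from 0 to 0.0854, then the shift along the world's x, y, z in m, then the turn about the world's z in rad. A call has 1 to 8 rows; each row shifts and turns the commanded pose from where the row before left it; what a row does not reach is not made up. A row lasts 1/10 s, in which the tool goes at most 50 mm and 8.59 degrees, less where a joint would pass 70% of its speed; a pose out of reach is approached as far as the arm can. A call with a gripper value outside its range is refused whole. The fingers move at their own pace and stop on an object; "squeeze" is the grip in N (left out, the last holds). Time passes only in rows, so rows that do not move let the fingers close. It gives the time, the measured TCP pose, the force, the opening and the grip force at its end, in the units of the state.
- monitor.read_state(): the state, without advancing time (a new reading comes with each control period).
- cams.capture(name): name is "scene" or "side" or "wrist"; returns a dict with "pixels" (420x560x3 uint8, red, green, blue), "intrinsics" (3x3 intrinsics, pixels), "k1" (the pictures are not rectified: a ray, as slopes to the right and down, at radius r is drawn at 1 + k1 r^2 times it, then the intrinsics apply), "world_from_camera" (4x4, takes a point from camera to world coordinates). Camera axes: x right, y down, z forward; pixel columns grow to the right and rows downward; lengths in m; the calibration is good to about 2 mm. A picture is of the moment at which its call begins. There is no depth.
- workorder.finish_job(): hands the job in; it is judged then, once.
The state is a dict: "time": time; "joints": joint angles; "joint_velocities": joint speeds; "joint_torque": joint torques, N m; "position": TCP position; "orientation": TCP orientation; "ft_force": force on the tool from outside, world axes, zero at the start; "wrist_torque": the same for the moment, N m; "width": finger opening in m; "grasp_force": force on a finger pad.
Only numpy, scipy, OpenCV 4.12 (cv2) and the standard library are available. Lean on these libraries where they do the work, as an engineer would, in place of code of your own. Each camera call takes 0.05 s, during which the arm holds its last target. There are 200 camera calls.

### The job

Take the thickness probe from its fork by the handle, zero it on the small steel disc on top of the gauge unit, then measure the square test tile at its bare spot and after that the round test tile at its bare spot. Each time hold the probe square to the surface, gently press until its spring tip gives by about half its travel, and keep it still there for about a second. Then hang the probe back upright in the fork by its collar and let go; leave the narrow tile, the mug, the jar and the brush alone.

Things in the scene. Friction and masses are not known exactly. Their poses are not given: they have to be found in the camera images.
- probe: Loose probe, 152 g, hanging upright in the fork. Origin: centre of its collar's underside; z up along the handle. Black collar: 44 mm across, 6 mm thick (z 0 to 6). Above it a grey square handle 24 x 24 mm (faces along x and y), z 6 to 56 mm: grip here. Below it a round aluminium neck 16 mm across down to z -55 mm, then a steel spring tip 8 mm across, round end at z -80 mm.
- probe_tip (a point): The end of the probe's spring tip, on the probe's axis, 80 mm below the probe's origin when the spring is relaxed.
- tip (a joint): How far the spring tip is pushed into the probe, in m: 0 relaxed, 0.008 fully in. 1 N to start, 5 N fully in; a reading needs more than 0.002.
- stand: Fixed probe stand. Origin: centre below the fork seat, on the table; z up. Steel foot 110 x 90 x 12 mm (x -45 to 65 mm), a post at x 34 mm and a level aluminium fork with its upper face 110 mm above the table: two prongs along x, 12 mm wide, 26 mm apart, open towards -x (x -26 mm) and closed at x 13 mm.
- fork_seat (a point): Middle of the fork's slot, level with the upper face of the prongs, 110 mm above the table: the probe's origin is here when it hangs.
- gauge: Fixed grey gauge unit, 100 (x) x 120 (y) x 40 mm high, with a small display on top. Origin: centre of its underside; z up.
- zero_disc (a point): Centre of the upper face of the steel zero disc on top of the gauge unit: 24 mm across, 3 mm proud, level, 43 mm above the table, at x 20, y 30 mm in the gauge's frame.
- square_mark: Bare clay spot, 20 mm across, in the middle of the face of the square amber tile (80 x 80 x 8 mm), fixed on a sloped wooden rest on the ware board, 78 mm above the table. Origin: centre of the spot on the face; z points out of the face, which leans 35 degrees from level, facing away from the robot; x points up the slope.
- round_mark: The same bare spot, same slope, height and axes, in the middle of the round amber tile (88 mm across, 8 mm thick).
- narrow_tile: Rest with the narrow amber tile (84 mm up the slope x 36 mm wide, same slope and height, also with a bare spot): not to be touched. Origin: centre of the rest's underside, 60 mm below the spot; z up.
- ware_board: Fixed wooden board, 130 (x) x 360 (y) x 18 mm, on which the three tiles stand in a row along y, about 110 mm apart, in any order. Origin: centre of its underside.
- mug: Loose unglazed mug, 80 mm across, 90 mm high. Origin: centre of its underside. Not to be moved.
- jar: Loose glaze jar, 64 mm across, 85 mm high. Origin: centre of its underside. Not to be moved.
- brush: Loose brush lying on the table, 170 mm long. Not to be moved.

How it is judged:
On the way, in this order (a step that is already met when the one before it is completed fails the run):
1. the spring tip is pressed more than 2 mm on the zero disc (within 12 mm of its centre), the probe within 12 degrees of vertical, for 0.5 s (value of joint tip above 0.002 m and distance between probe_tip and zero_disc below 0.012 m and angle between probe's own z axis and vertical below 0.21 rad), for 0.5 s.
2. then the same on the square tile's spot (within 10 mm of its centre), the probe within 12 degrees of square to the face (value of joint tip above 0.002 m and distance between probe_tip and square_mark below 0.01 m and angle between the z axis of probe and the z axis of square_mark, either way round below 0.21 rad), for 0.5 s.
3. then the same on the round tile's spot (value of joint tip above 0.002 m and distance between probe_tip and round_mark below 0.01 m and angle between the z axis of probe and the z axis of round_mark, either way round below 0.21 rad), for 0.5 s.
At the end, for the whole second after the job is handed in: The probe hangs at rest in the fork by its collar: its origin within 25 mm of the seat sideways and -3 to +4 mm in height, upright within 0.1 rad; mug, jar and brush within 20 mm of where they stood (horizontal distance between probe and fork_seat below 0.025 m and z of probe in the frame of fork_seat between -0.003 and 0.004 m and angle between probe's own z axis and vertical below 0.1 rad and linear speed of probe below 0.02 m/s and distance of each of mug, jar, brush from where it was at the start of the episode below 0.02 m); the robot touches nothing.
It fails at once if the probe presses a measured tile or the gauge with more than 15 N (contact force between probe and square_mark above 15 N or contact force between probe and round_mark above 15 N or contact force between probe and gauge above 15 N).
It fails at once if the narrow tile is touched with more than 1 N (contact force between narrow_tile and anything else above 1 N).
It fails at once if the mug, jar or brush is moved more than 20 mm (distance of any of mug, jar, brush from where it was at the start of the episode above 0.02 m).
It also fails if it takes over 66 s, if anything falls off the work surface, if the arm or the gripper's body presses on something with over 40 N, if the wrist force passes 120 N, or if a joint passes its speed limit or range.

## Working session

There is one attempt and no reset: what is moved stays moved. The work goes in short steps, Python scripts to look and compute and a tool call to move; the robot and the scene stay as the last step left them, time stands still between calls to the robot, and variables do not carry over. Pictures are saved under pics/ and viewed, at most 10 in all, crops included, and the job is handed in when it is done.

Besides the shell and the picture viewer there is one more tool, called after "Emit:" by a JSON object that holds its "method" and its "body", one argument or row to a line. send_rows: Moves the arm, as the interface text tells. Its arguments: {"type":"object","properties":{"motion":{"type":"array","items":{"type":"array","items":{"type":"number"}}},"squeeze":{"type":"number"}},"required":["motion"]}

```bash
mkdir -p pics
cat > h.py <<'E'
import numpy as np, cv2
from plant import monitor, cams, workorder
def cap(n,save=None):
    c=cams.capture(n); 
    if save: cv2.imwrite('pics/'+save,c['pixels'][:,:,::-1])
    return c
def ray(c,u,v):
    K=c['intrinsics'];T=c['world_from_camera'];k=c['k1']
    d=np.array([(u-K[0,2])/K[0,0],(v-K[1,2])/K[1,1]]); s=d.copy()
    for _ in range(30): s=d/(1+k*(s@s))
    return T[:3,3],T[:3,:3]@np.array([s[0],s[1],1])
def atz(c,u,v,z):
    o,d=ray(c,u,v); return o+d*(z-o[2])/d[2]
def proj(c,p):
    K=c['intrinsics'];T=c['world_from_camera']
    q=T[:3,:3].T@(np.asarray(p)-T[:3,3]); s=q[:2]/q[2]; s=s*(1+c['k1']*(s@s))
    return np.array([K[0,0]*s[0]+K[0,2],K[1,1]*s[1]+K[1,2]])
def tri(*obs):
    A=0;b=0
    for c,u,v in obs:
        o,d=ray(c,u,v);d=d/np.linalg.norm(d);P=np.eye(3)-np.outer(d,d);A=A+P;b=b+P@o
    return np.linalg.solve(A,b)
E
python3 - <<'E'
from h import *
import pickle
C={n:cap(n,n+'0.png') for n in('scene','side','wrist')}
pickle.dump(C,open('c0.pkl','wb'))
for n in C: print(n,C[n]['intrinsics'][0],C[n]['k1'],C[n]['world_from_camera'].round(3).tolist())
a=C['scene']['pixels'];b=C['side']['pixels']
print(monitor.read_state())
E
```

```text
scene [493.63582405   0.         273.15291546] -0.11145198466620294 [[-0.068, 0.707, -0.704, 1.554], [0.998, 0.037, -0.06, 0.084], [-0.016, -0.706, -0.708, 1.054], [0.0, 0.0, 0.0, 1.0]]
side [392.16782482   0.         280.16535989] 0.004331332153638262 [[-0.939, -0.214, 0.267, 0.365], [-0.343, 0.599, -0.724, 0.693], [-0.005, -0.772, -0.636, 0.695], [0.0, 0.0, 0.0, 1.0]]
wrist [370.43346545   0.         287.85885226] 0.0336732073515775 [[1.0, 0.001, -0.002, 0.624], [0.0, -0.948, -0.317, 0.082], [-0.002, 0.317, -0.948, 0.373], [0.0, 0.0, 0.0, 1.0]]
{'time': 0.15, 'joints': array([-0.06820503,  0.41175025, -0.01272326,  1.59680136,  0.00559429,
        1.13430608, -0.08218408]), 'joint_velocities': array([-0.00183976, -0.00084894,  0.00120606, -0.00352509, -0.00114819,
        0.00153473, -0.00165154]), 'joint_torque': array([ 8.68001844e-04, -6.01035547e+01,  6.82709701e-01, -2.99646127e+01,
        1.39312408e-02,  7.85868731e-03, -1.85852571e-05]), 'position': array([ 6.24640608e-01, -1.97519680e-05,  2.30645598e-01]), 'orientation': array([-4.07015818e-04,  7.07088176e-01,  7.07125119e-01, -4.60740149e-04]), 'ft_force': array([-0.18587722, -0.40839645,  0.67210288]), 'wrist_torque': array([-0.06249613,  0.05783279, -0.0064156 ]), 'grasp_force': 0.0, 'width': 0.08555942667146192}
```

View pics/scene0.png

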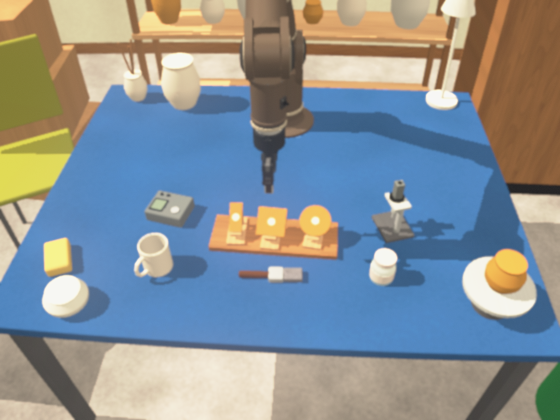

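View pics/side0.png

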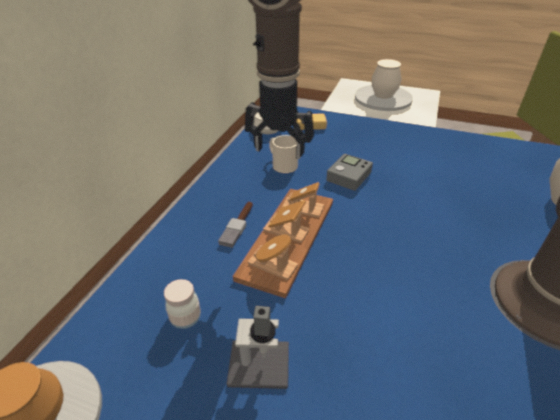

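Run:
```python
import pickle,cv2,numpy as np
C=pickle.load(open('c0.pkl','rb'))
a=C['scene']['pixels'][:,:,::-1];b=C['side']['pixels'][:,:,::-1]
def cr(im,u,v,w,h,s):return cv2.resize(im[v:v+h,u:u+w],None,fx=s,fy=s,interpolation=cv2.INTER_CUBIC)
t=cr(a,140,185,200,75,4)            # scene tiles+gauge
s=cr(a,360,170,60,75,4); d=cr(b,220,295,80,100,3); e=cr(b,325,145,55,50,4)
r=np.zeros((300,800,3),np.uint8)
for im,x in((s,0),(d,250),(e,500)): r[:im.shape[0],x:x+im.shape[1]]=im
cv2.imwrite('pics/z1.png',np.vstack([t,r]))
```

```text
(no output)
```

View pics/z1.png

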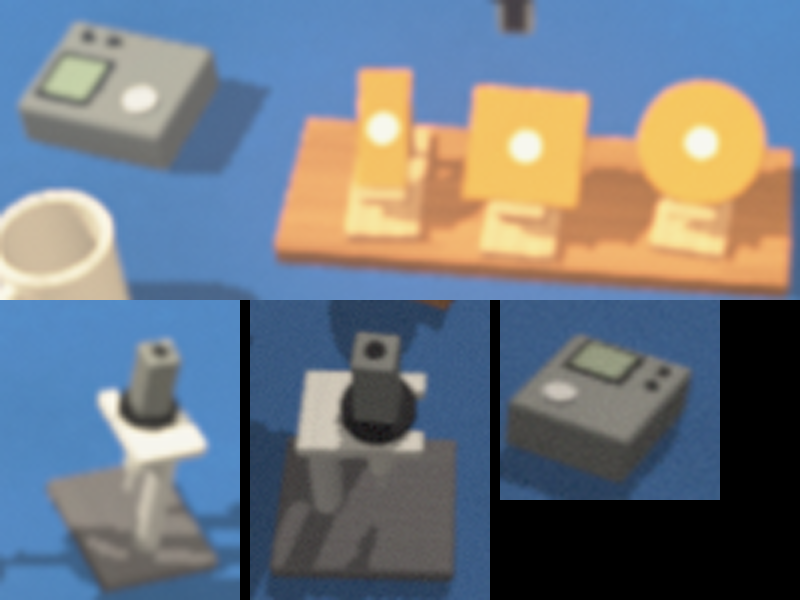

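Run:
```python
from h import *
import pickle
C=pickle.load(open('c0.pkl','rb'));S=C['scene'];D=C['side']
s=lambda X,Y,u=140,v=185,k=4:(u+(X+.5)/k-.5,v+(Y+.5)/k-.5)
for n,p,z in(('narrow',(382,128),.078),('square',(526,146),.078),('round',(701,143),.078),('disc',(139,98),.043)):
    print(n,atz(S,*s(*p),z).round(4))
print('disc side',atz(D,*s(59,91,325,145),.043).round(4), tri((S,*s(139,98)),(D,*s(59,91,325,145))).round(4))
print('foot scene');P=[(48,185),(155,168),(217,263),(105,290)]
F=[atz(S,*s(*p,360,170),.012) for p in P];print(np.round(F,4),np.mean(F,0).round(4))
print('foot side');P=[(37,138),(205,140),(203,278),(22,275)]
G=[atz(D,*s(*p,220,295,3),.012 if i<2 else .012) for i,p in enumerate(P)];print(np.round(G,4),np.mean(G,0).round(4))
# fork corners z=.110
for p in[(98,93),(150,155),(207,140)]:print('fork scene',atz(S,*s(*p,360,170),.11).round(4))
for p in[(57,72),(48,150),(175,150),(177,74)]:print('fork side',atz(D,*s(*p,220,295,3),.11).round(4))
# handle top centre z=.166
print('top',atz(S,*s(158,50,360,170),.166).round(4),atz(D,*s(126,50,220,295,3),.166).round(4))
# gauge top corners z=.04
for p in[(75,22),(215,48),(160,150),(22,100)]:print('g',atz(S,*s(*p),.04).round(4))
for p in[(82,35),(192,75),(127,142),(10,103)]:print('gs',atz(D,*s(*p,325,145),.04).round(4))
# square tile edges directions: intersect with plane
for p in[(476,85),(590,95),(578,208),(463,198)]:print('sq',*[atz(S,*s(*p),z).round(4) for z in ((.101,) if p[1]<100 else (.055,))])
```

```text
narrow [ 0.5959 -0.1042  0.078 ]
square [ 0.6081 -0.0026  0.078 ]
round [0.599  0.1178 0.078 ]
disc [ 0.5399 -0.2948  0.043 ]
disc side [ 0.5401 -0.2956  0.043 ] [ 0.54   -0.2948  0.0433]
foot scene
[[0.5068 0.2888 0.012 ]
 [0.4845 0.3709 0.012 ]
 [0.5798 0.4051 0.012 ]
 [0.61   0.3218 0.012 ]] [0.5453 0.3466 0.012 ]
foot side
[[0.603  0.3247 0.012 ]
 [0.4999 0.2891 0.012 ]
 [0.4713 0.375  0.012 ]
 [0.5723 0.4096 0.012 ]] [0.5366 0.3496 0.012 ]
fork scene [0.5113 0.3117 0.11  ]
fork scene [0.5726 0.3418 0.11  ]
fork scene [0.5555 0.3832 0.11  ]
fork side [0.5765 0.3345 0.11  ]
fork side [0.56   0.3822 0.11  ]
fork side [0.4941 0.3585 0.11  ]
fork side [0.51  0.312 0.11 ]
top [0.5273 0.3434 0.166 ] [0.5272 0.3436 0.166 ]
g [ 0.4562 -0.3639  0.04  ]
g [ 0.4802 -0.249   0.04  ]
g [ 0.5892 -0.2693  0.04  ]
g [ 0.5435 -0.3837  0.04  ]
gs [ 0.5424 -0.3847  0.04  ]
gs [ 0.4505 -0.3557  0.04  ]
gs [ 0.4793 -0.2515  0.04  ]
gs [ 0.5715 -0.272   0.04  ]
sq [ 0.5732 -0.0395  0.101 ]
sq [0.5791 0.0401 0.101 ]
sq [0.643  0.0351 0.055 ]
sq [ 0.638  -0.0444  0.055 ]
```

Emit:
{"method": "send_rows", "body": {
  "motion": [
    [0.085, -0.012, 0.043, 0, -0.149],
    [0.085, -0.012, 0.043, 0, -0.149],
    [0.085, -0.012, 0.043, 0, -0.149],
    [0.085, -0.012, 0.043, 0, -0.149],
    [0.085, -0.012, 0.043, 0, -0.149],
    [0.085, -0.012, 0.043, 0, -0.149],
    [0.085, -0.012, 0.043, 0, -0.149],
    [0.085, -0.013, 0.043, 0, -0.149]
  ],
  "squeeze": 30
}}

```text
time: 0.95
position: [0.5273, 0.3455, 0.2311]
orientation: [0.0, 0.983, 0.185, -0.0]
ft_force: [-0.2, 0.4, -0.3]
width: 0.0851
grasp_force: 0.0
```

Emit:
{"method": "send_rows", "body": {
  "motion": [
    [0.085, 0, 0, 0, -0.049],
    [0.085, 0, 0, -0.01, 0],
    [0.085, 0, 0, 0, 0]
  ]
}}

```text
time: 1.25
position: [0.5277, 0.3424, 0.2193]
orientation: [0.001, 0.986, 0.165, -0.001]
ft_force: [0.1, -0.1, -0.2]
width: 0.0852
grasp_force: 0.0
```

Run:
```python
from h import *
import pickle
print({k:np.round(v,4) for k,v in monitor.read_state().items() if k in('time','position','orientation','joints','ft_force')})
c=cap('wrist','w1.png');pickle.dump(c,open('w1.pkl','wb'));print(c['world_from_camera'].round(3).tolist())
print(proj(c,[.5275,.3437,.166]),proj(c,[.5275,.3437,.110]))
```

```text
{'time': np.float64(1.25), 'joints': array([-0.7361,  0.4285,  0.1153,  1.6044, -0.0522,  1.1148, -1.8481]), 'position': array([0.5277, 0.3424, 0.2193]), 'orientation': array([ 0.0011,  0.9864,  0.1646, -0.0011]), 'ft_force': array([ 0.0918, -0.1211, -0.244 ])}
[[0.325, -0.896, -0.303, 0.605], [-0.946, -0.308, -0.104, 0.37], [0.0, 0.321, -0.947, 0.362], [0.0, 0.0, 0.0, 1.0]]
[287.46606341 235.24792309] [287.51909741 205.0270737 ]
```

View pics/w1.png

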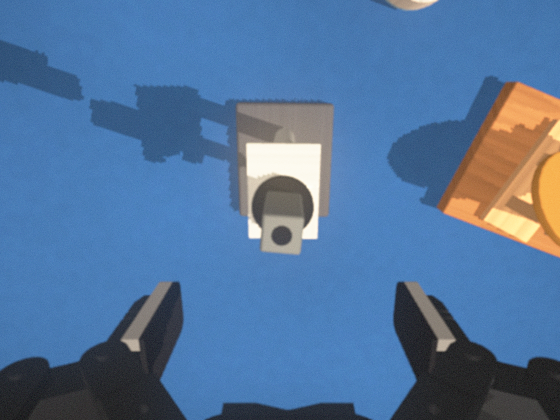

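Emit:
{"method": "send_rows", "body": {
  "motion": [
    [0.085, -0.001, 0.003, -0.02, 0],
    [0.085, 0, 0, -0.03, 0],
    [0.085, 0, 0, -0.03, 0],
    [0.085, 0, 0, -0.012, 0],
    [0.085, 0, 0, 0, 0],
    [0.0, 0, 0, 0, 0],
    [0.0, 0, 0, 0, 0],
    [0.0, 0, 0, 0, 0]
  ],
  "squeeze": 40
}}

```text
time: 2.1
position: [0.5278, 0.3474, 0.1308]
orientation: [-0.001, 0.986, 0.164, 0.001]
ft_force: [0.3, -0.1, -0.9]
width: 0.0434
grasp_force: 0.0
```

Emit:
{"method": "send_rows", "body": {
  "motion": [
    [0.0, 0, 0, 0, 0],
    [0.0, 0, 0, 0, 0]
  ]
}}

```text
time: 2.3
position: [0.5275, 0.3473, 0.1303]
orientation: [-0.0, 0.986, 0.164, 0.001]
ft_force: [-0.4, -0.5, 4.8]
width: 0.0236
grasp_force: 38.9
```

Emit:
{"method": "send_rows", "body": {
  "motion": [
    [0.0, 0, 0, 0.02, 0],
    [0.0, 0, 0, 0.04, 0],
    [0.0, 0, 0, 0.04, 0],
    [0.0, 0, 0, 0.015, 0],
    [0.0, 0, -0.02, 0, 0],
    [0.0, 0, -0.045, 0, 0],
    [0.0, 0, -0.045, 0, 0],
    [0.0, 0, -0.045, 0, 0]
  ]
}}

```text
time: 3.1
position: [0.526, 0.1893, 0.2432]
orientation: [0.0, 0.986, 0.164, -0.001]
ft_force: [-0.0, -0.0, -1.1]
width: 0.0237
grasp_force: 38.9
```

Emit:
{"method": "send_rows", "body": {
  "motion": [
    [0.0, 0, -0.045, 0, 0],
    [0.0, 0, -0.045, 0, 0],
    [0.0, 0, -0.045, 0, 0],
    [0.0, 0, -0.045, 0, 0],
    [0.0, 0, -0.045, 0, 0],
    [0.0, 0, -0.045, 0, 0],
    [0.0, 0, -0.045, 0, 0],
    [0.0, 0, -0.045, 0, 0]
  ]
}}

```text
time: 3.9
position: [0.5255, -0.1702, 0.2435]
orientation: [-0.0, 0.986, 0.164, -0.001]
ft_force: [1.2, -0.4, -1.2]
width: 0.0237
grasp_force: 38.9
```

Emit:
{"method": "send_rows", "body": {
  "motion": [
    [0.0, 0.004, -0.045, 0, 0],
    [0.0, 0.004, -0.045, -0.02, 0],
    [0.0, 0.004, -0.035, -0.02, 0],
    [0.0, 0, 0, -0.02, 0],
    [0.0, 0, 0, 0, 0],
    [0.0, 0, 0, 0, 0]
  ]
}}

```text
time: 4.5
position: [0.5382, -0.2924, 0.1837]
orientation: [-0.001, 0.986, 0.164, -0.001]
ft_force: [-0.1, -0.5, -1.0]
width: 0.0239
grasp_force: 39.1
```

Run:
```python
from h import *
p=monitor.read_state();print(p['position'],p['ft_force'],p['width'],p['joints'])
S=cap('scene');D=cap('side');W=cap('wrist')
t=p['position']-[0,0,.1]
print([ (proj(c,t).round(),proj(c,[.54,-.295,.043]).round()) for c in(S,D,W)])
def cr(c,u,v,w,h,s):
    return cv2.resize(c['pixels'][v:v+h,u:u+w,::-1],None,fx=s,fy=s,interpolation=cv2.INTER_CUBIC)
r=np.zeros((600,800,3),np.uint8)
for im,x,y in((cr(S,125,130,100,100,4),0,0),(cr(D,290,80,100,120,4)[-480:],400,0)): r[y:y+im.shape[0],x:x+im.shape[1]]=im[:600-y,:800-x]
cv2.imwrite('pics/z2.png',r)
```

```text
[ 0.53821865 -0.29241121  0.18373459] [-0.12834126 -0.48085614 -1.02438878] 0.023885728929802483 [ 0.14166123  0.44863153  0.38090331  1.70110468 -0.18924178  1.03042078
 -0.65428354]
[(array([173., 199.]), array([174., 209.])), (array([341., 156.]), array([339., 167.])), (array([289., 211.]), array([293., 194.]))]
```

View pics/z2.png

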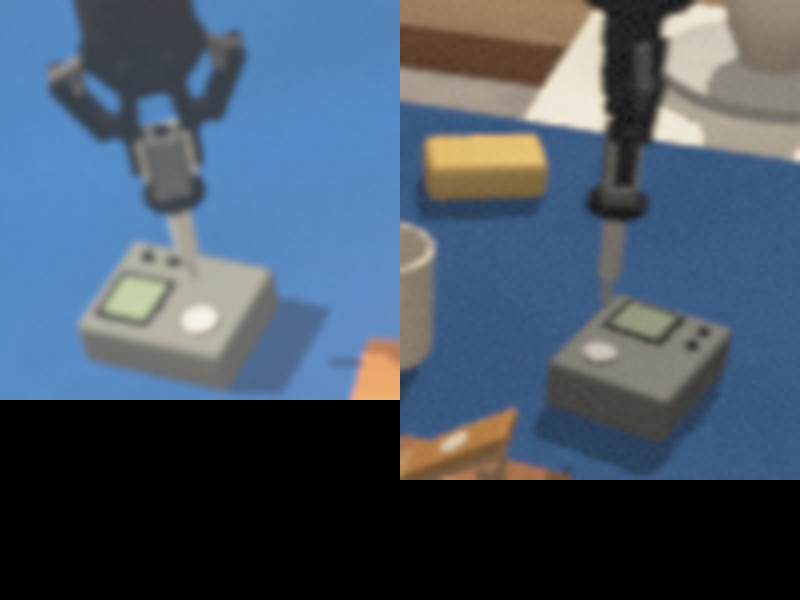

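Emit:
{"method": "send_rows", "body": {
  "motion": [
    [0.0, 0.002, -0.002, -0.015, 0],
    [0.0, 0, 0, -0.015, 0],
    [0.0, 0, 0, -0.006, 0],
    [0.0, 0, 0, 0, 0],
    [0.0, 0, 0, 0, 0]
  ]
}}

```text
time: 5.15
position: [0.5409, -0.2951, 0.1481]
orientation: [-0.0, 0.986, 0.164, -0.0]
ft_force: [-0.1, -0.1, -1.3]
width: 0.0235
grasp_force: 39.1
```

Emit:
{"method": "send_rows", "body": {
  "motion": [
    [0.0, 0, 0, -0.002, 0],
    [0.0, 0, 0, -0.002, 0],
    [0.0, 0, 0, 0, 0],
    [0.0, 0, 0, 0, 0]
  ]
}}

```text
time: 5.55
position: [0.541, -0.2951, 0.1444]
orientation: [0.0, 0.986, 0.164, 0.0]
ft_force: [-0.4, -0.8, -1.0]
width: 0.0236
grasp_force: 39.1
```

Emit:
{"method": "send_rows", "body": {
  "motion": [
    [0.0, 0, 0, -0.002, 0],
    [0.0, 0, 0, 0, 0],
    [0.0, 0, 0, 0, 0]
  ]
}}

```text
time: 5.85
position: [0.5412, -0.2951, 0.1425]
orientation: [0.0, 0.986, 0.164, 0.0]
ft_force: [0.1, -0.6, 0.0]
width: 0.0236
grasp_force: 39.3
```

Emit:
{"method": "send_rows", "body": {
  "motion": [
    [0.0, 0, 0, -0.002, 0],
    [0.0, 0, 0, -0.002, 0],
    [0.0, 0, 0, 0, 0],
    [0.0, 0, 0, 0, 0],
    [0.0, 0, 0, 0, 0],
    [0.0, 0, 0, 0, 0],
    [0.0, 0, 0, 0, 0],
    [0.0, 0, 0, 0, 0]
  ]
}}

```text
time: 6.65
position: [0.5411, -0.2951, 0.1384]
orientation: [0.0, 0.986, 0.164, 0.0]
ft_force: [0.6, -0.7, 2.9]
width: 0.0239
grasp_force: 39.5
```

Emit:
{"method": "send_rows", "body": {
  "motion": [
    [0.0, 0, 0, 0, 0],
    [0.0, 0, 0, 0, 0],
    [0.0, 0, 0, 0, 0]
  ]
}}

```text
time: 6.95
position: [0.5411, -0.2951, 0.1384]
orientation: [0.0, 0.986, 0.164, 0.0]
ft_force: [1.6, 0.0, 1.8]
width: 0.0237
grasp_force: 39.5
```

Emit:
{"method": "send_rows", "body": {
  "motion": [
    [0.0, 0, 0, 0.03, 0],
    [0.0, 0, 0, 0.04, 0],
    [0.0, 0, 0.015, 0.037, 0],
    [0.0, -0.004, 0.045, 0, 0],
    [0.0, -0.005, 0.045, 0, 0],
    [0.0, -0.005, 0.045, 0, 0],
    [0.0, -0.005, 0.045, 0, 0],
    [0.0, 0, 0.045, 0, 0]
  ]
}}

```text
time: 7.75
position: [0.5202, -0.0533, 0.2447]
orientation: [-0.0, 0.986, 0.164, -0.001]
ft_force: [1.4, 0.3, -1.0]
width: 0.0235
grasp_force: 39.2
```

Emit:
{"method": "send_rows", "body": {
  "motion": [
    [0.0, 0, 0.045, 0, 0],
    [0.0, 0, 0.045, 0, 0],
    [0.0, 0, 0.045, 0, 0],
    [0.0, 0, 0.045, 0, 0],
    [0.0, 0, 0.045, 0, 0],
    [0.0, 0, 0.045, 0, 0],
    [0.0, 0, 0.045, 0, 0],
    [0.0, 0, 0.041, 0, 0]
  ]
}}

```text
time: 8.55
position: [0.5207, 0.3029, 0.2444]
orientation: [0.0, 0.986, 0.165, -0.001]
ft_force: [0.7, -0.2, -0.9]
width: 0.0235
grasp_force: 39.2
```

Emit:
{"method": "send_rows", "body": {
  "motion": [
    [0.0, 0, 0.03, 0, 0],
    [0.0, 0, 0, 0, 0],
    [0.0, 0, 0, 0, 0]
  ],
  "squeeze": 30
}}

```text
time: 8.85
position: [0.521, 0.3311, 0.2441]
orientation: [0.001, 0.986, 0.165, -0.001]
ft_force: [0.0, -0.6, -1.3]
width: 0.0234
grasp_force: 39.2
```

Emit:
{"method": "send_rows", "body": {
  "motion": [
    [0.0, 0.0015, 0.0145, -0.02, 0],
    [0.0, 0, 0, -0.03, 0],
    [0.0, 0, 0, -0.028, 0],
    [0.0, 0, 0, -0.01, 0],
    [0.0, 0, 0, 0, 0]
  ]
}}

```text
time: 9.35
position: [0.523, 0.3435, 0.1559]
orientation: [0.001, 0.987, 0.163, -0.001]
ft_force: [0.5, -0.3, -0.2]
width: 0.024
grasp_force: 39.1
```

Emit:
{"method": "send_rows", "body": {
  "motion": [
    [0.0, 0.0066, 0.0023, 0, 0],
    [0.0, 0.0066, 0.0023, 0, 0],
    [0.0, 0.0066, 0.0023, 0, 0],
    [0.0, 0, 0, 0, 0]
  ]
}}

```text
time: 9.75
position: [0.5443, 0.3525, 0.1584]
orientation: [-0.0, 0.986, 0.164, 0.0]
ft_force: [-1.6, -1.3, 1.4]
width: 0.0238
grasp_force: 30.8
```

Emit:
{"method": "send_rows", "body": {
  "motion": [
    [0.0, 0.0066, 0.0023, 0, 0],
    [0.0, 0.0066, 0.0023, 0, 0],
    [0.0, 0.0066, 0.0023, 0, 0],
    [0.0, 0.0066, 0.0023, 0, 0],
    [0.0, 0.0066, 0.0023, 0, 0],
    [0.0, 0, 0, 0, 0],
    [0.0, 0, 0, 0, 0]
  ]
}}

```text
time: 10.45
position: [0.5764, 0.3641, 0.1578]
orientation: [-0.0, 0.986, 0.164, 0.0]
ft_force: [-3.0, -0.9, 1.4]
width: 0.0239
grasp_force: 29.9
```

```bash
cat >> h.py <<'E'
def cr(c,u,v,w,h,s):
    return cv2.resize(c['pixels'][v:v+h,u:u+w,::-1],None,fx=s,fy=s,interpolation=cv2.INTER_CUBIC)
def axis(p,th,yaw):  # probe z axis & tip from TCP pos
    z=np.array([np.sin(th)*np.cos(yaw),np.sin(th)*np.sin(yaw),np.cos(th)])
    g=np.array(p)+[0,0,.019]; return z,g-.119*z,g-.039*z,g+.017*z
E
python3 - <<'E'
from h import *
p=monitor.read_state();print(p['position'],p['ft_force'],p['width'])
S=cap('scene');D=cap('side')
for th in(0,25,35,45):
    z,t,o,h=axis(p['position'],np.radians(th),.33)
    print(th,[[proj(c,q).round(1).tolist() for q in(t,o,h)] for c in(S,D)])
r=np.zeros((520,800,3),np.uint8)
for im,x,y in((cr(S,350,125,100,130,4),0,0),(cr(D,190,240,100,130,4),400,0)): r[y:y+im.shape[0],x:x+im.shape[1]]=im
cv2.imwrite('pics/z3.png',r)
E
```

```text
[0.57643403 0.36414464 0.15779809] [-3.0251958  -0.85737059  1.40201217] 0.023863122750489532
0 [[[402.2, 222.9], [407.2, 202.3], [410.9, 186.8]], [[233.8, 349.4], [230.0, 323.0], [226.9, 302.0]]]
25 [[[395.3, 208.1], [404.7, 197.3], [412.0, 189.0]], [[261.8, 346.4], [239.8, 321.9], [222.4, 302.5]]]
35 [[[393.2, 201.3], [404.0, 195.0], [412.3, 190.1]], [[271.9, 343.3], [243.2, 320.7], [220.9, 303.1]]]
45 [[[391.6, 194.2], [403.4, 192.5], [412.6, 191.2]], [[281.0, 339.1], [246.2, 319.1], [219.5, 303.8]]]
```

View pics/z3.png

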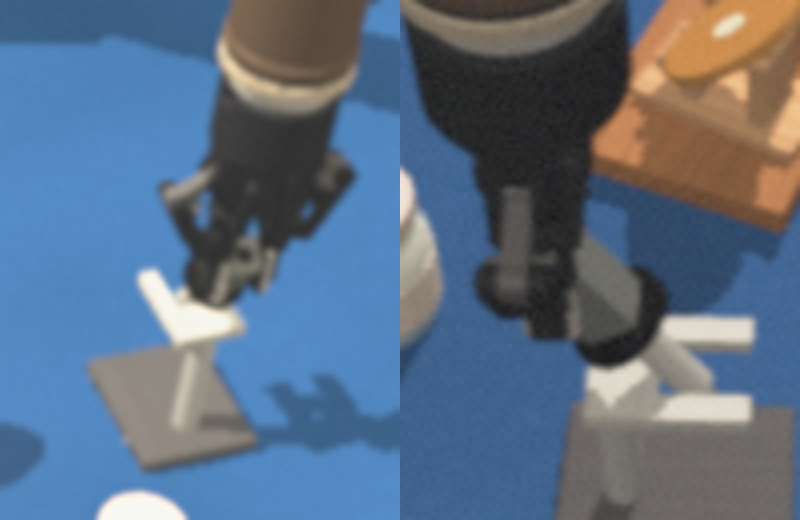

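Emit:
{"method": "send_rows", "body": {
  "motion": [
    [0.0, 0, 0, 0.02, 0],
    [0.0, 0, 0, 0.04, 0],
    [0.0, 0, 0, 0.04, 0],
    [0.0, 0.01, -0.03, 0, -0.05],
    [0.0, 0.014, -0.045, 0, -0.06],
    [0.0, 0.014, -0.045, 0, -0.06],
    [0.0, 0.014, -0.045, 0, -0.06],
    [0.0, 0.014, -0.045, 0, -0.06]
  ],
  "squeeze": 60
}}

```text
time: 11.35
position: [0.6434, 0.1521, 0.2581]
orientation: [-0.0, 1.0, 0.019, 0.002]
ft_force: [0.5, -0.0, -0.3]
width: 0.0235
grasp_force: 62.8
```

Emit:
{"method": "send_rows", "body": {
  "motion": [
    [0.0, 0.014, -0.045, 0, -0.06],
    [0.0, 0.014, -0.045, -0.02, -0.055],
    [0.0, 0.014, -0.045, -0.03, 0],
    [0.0, 0.008, -0.028, -0.03, 0],
    [0.0, 0, 0, 0, 0],
    [0.0, 0, 0, 0, 0]
  ]
}}

```text
time: 11.95
position: [0.6907, -0.0045, 0.1804]
orientation: [0.0, 0.999, -0.039, 0.0]
ft_force: [-0.1, 0.3, -0.4]
width: 0.0231
grasp_force: 62.6
```

Run:
```python
from h import *
import pickle
p=monitor.read_state();print(p['position'],p['orientation'],p['ft_force'],p['width'])
S=cap('scene');D=cap('side');pickle.dump((p,S,D),open('c4.pkl','wb'))
for th in(30,35,40):
    z,t,o,h=axis(p['position'],np.radians(th),-.075)
    print(th,[[proj(c,q).round(1).tolist() for q in(t,o,h)] for c in(S,D)])
r=np.zeros((520,800,3),np.uint8)
for im,x,y in((cr(S,220,130,100,130,4),0,0),(cr(D,220,130,100,130,4),400,0)): r[y:y+im.shape[0],x:x+im.shape[1]]=im
cv2.imwrite('pics/z4.png',r)
```

```text
[ 0.69068485 -0.00446516  0.18035166] [ 2.05374776e-04  9.99255350e-01 -3.85837223e-02  1.39475140e-05] [-0.0885517   0.29992709 -0.44703874] 0.023126376044133545
30 [[[271.3, 222.6], [268.5, 214.9], [266.4, 208.9]], [[276.2, 205.3], [260.4, 178.1], [248.7, 157.8]]]
35 [[[271.8, 218.8], [268.7, 213.6], [266.3, 209.5]], [[279.5, 204.5], [261.5, 177.7], [248.3, 158.0]]]
40 [[[272.2, 215.1], [268.8, 212.2], [266.2, 210.1]], [[282.6, 203.3], [262.5, 177.2], [247.8, 158.2]]]
```

View pics/z4.png

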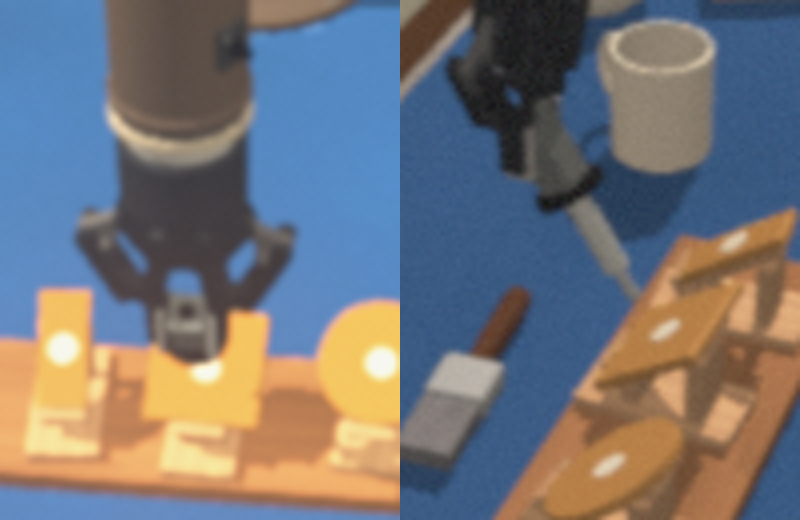

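Run:
```python
from h import *
import pickle
p,S,D=pickle.load(open('c4.pkl','rb'))
f=lambda X,u,k=4:u+(X+.5)/k-.5
s=lambda X,Y,u=140,v=185:(f(X,u),f(Y,v))
for n,a,b in(('sq',(526,146),(266,329)),('rd',(701,143),(210,466))):
    print(n,tri((S,*s(*a)),(D,*s(*b,220,130))).round(4),atz(S,*s(*a),.078).round(4),atz(D,*s(*b,220,130),.078).round(4))
for th in(34,35):
    z,t,o,h=axis(p['position'],np.radians(th),-.077);print(t)
```

```text
sq [ 0.6077 -0.0033  0.0787] [ 0.6081 -0.0026  0.078 ] [ 0.6076 -0.0055  0.078 ]
rd [0.5979 0.1174 0.0776] [0.599  0.1178 0.078 ] [0.5975 0.117  0.078 ]
[0.62433807 0.00065366 0.10069619]
[0.6226315  0.00078533 0.10187257]
```

Emit:
{"method": "send_rows", "body": {
  "motion": [
    [0.0, 0, -0.0055, 0, 0],
    [0.0, -0.0057, 0.0004, -0.0082, 0],
    [0.0, -0.0046, 0.0003, -0.0066, 0],
    [0.0, -0.0034, 0.0003, -0.0049, 0],
    [0.0, 0, 0, 0, 0],
    [0.0, 0, 0, 0, 0]
  ]
}}

```text
time: 12.65
position: [0.6768, -0.0076, 0.1612]
orientation: [-0.0, 0.999, -0.037, -0.0]
ft_force: [0.5, -0.0, -1.1]
width: 0.0235
grasp_force: 62.6
```

Emit:
{"method": "send_rows", "body": {
  "motion": [
    [0.0, -0.0011, 0.0001, -0.0016, 0],
    [0.0, -0.0011, 0.0001, -0.0016, 0],
    [0.0, 0, 0, 0, 0],
    [0.0, 0, 0, 0, 0]
  ]
}}

```text
time: 13.05
position: [0.675, -0.0077, 0.1583]
orientation: [-0.0, 0.999, -0.038, 0.0]
ft_force: [1.1, -0.3, -0.1]
width: 0.0234
grasp_force: 62.7
```

Emit:
{"method": "send_rows", "body": {
  "motion": [
    [0.0, -0.0011, 0.0001, -0.0016, 0],
    [0.0, 0, 0, 0, 0],
    [0.0, 0, 0, 0, 0]
  ]
}}

```text
time: 13.35
position: [0.6738, -0.0076, 0.1566]
orientation: [0.0, 0.999, -0.038, 0.0]
ft_force: [2.4, 0.2, 1.2]
width: 0.023
grasp_force: 62.8
```

Emit:
{"method": "send_rows", "body": {
  "motion": [
    [0.0, -0.0011, 0.0001, -0.0016, 0],
    [0.0, 0, 0, 0, 0],
    [0.0, 0, 0, 0, 0],
    [0.0, 0, 0, 0, 0]
  ]
}}

```text
time: 13.75
position: [0.6727, -0.0075, 0.155]
orientation: [0.0, 0.999, -0.038, 0.0]
ft_force: [2.5, -1.0, 0.9]
width: 0.0231
grasp_force: 62.8
```

Run:
```python
from h import *
p=monitor.read_state();print(p['position'],p['orientation'],p['ft_force'])
S=cap('scene');D=cap('side');F=[monitor.read_state()['ft_force']];cap('side');F+=[monitor.read_state()['ft_force']];print(np.round(F,1))
r=np.zeros((480,800,3),np.uint8)
for im,x,y in((cr(S,240,180,66,80,6),0,0),(cr(D,250,160,66,80,6),400,0)): r[y:y+im.shape[0],x:x+im.shape[1]]=im
cv2.imwrite('pics/z5.png',r)
```

```text
[ 0.67268863 -0.00746697  0.15501319] [ 2.37630728e-05  9.99293386e-01 -3.75847562e-02  3.37093466e-04] [ 2.54389596 -1.04688549  0.87019928]
[[ 3.5 -0.3  1. ]
 [ 2.1 -0.1  0.8]]
```

View pics/z5.png

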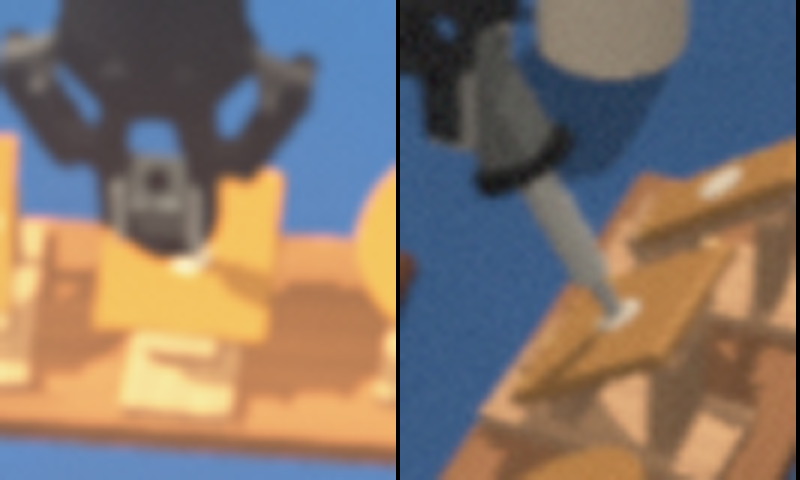

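Emit:
{"method": "send_rows", "body": {
  "motion": [
    [0.0, -0.0006, 0, -0.0008, 0],
    [0.0, 0, 0, 0, 0],
    [0.0, 0, 0, 0, 0],
    [0.0, 0, 0, 0, 0],
    [0.0, 0, 0, 0, 0],
    [0.0, 0, 0, 0, 0],
    [0.0, 0, 0, 0, 0],
    [0.0, 0, 0, 0, 0]
  ]
}}

```text
time: 14.7
position: [0.6719, -0.0074, 0.154]
orientation: [0.0, 0.999, -0.038, 0.0]
ft_force: [4.4, -0.5, 0.6]
width: 0.0235
grasp_force: 62.9
```

Emit:
{"method": "send_rows", "body": {
  "motion": [
    [0.0, 0, 0, 0, 0],
    [0.0, 0, 0, 0, 0],
    [0.0, 0, 0, 0, 0]
  ]
}}

```text
time: 15.0
position: [0.6718, -0.0074, 0.154]
orientation: [0.0, 0.999, -0.038, 0.0]
ft_force: [3.7, 0.9, 1.3]
width: 0.0233
grasp_force: 62.9
```

Emit:
{"method": "send_rows", "body": {
  "motion": [
    [0.0, 0.0057, -0.0004, 0.0082, 0],
    [0.0, 0.0115, -0.0009, 0.0164, 0],
    [0.0, -0.002, 0.02, 0, -0.03],
    [0.0, -0.003, 0.035, 0, -0.03],
    [0.0, -0.003, 0.035, 0, 0],
    [0.0, -0.003, 0.0255, 0, 0],
    [0.0, -0.006, 0.001, -0.013, 0],
    [0.0, 0, 0, 0, 0]
  ]
}}

```text
time: 15.8
position: [0.6692, 0.1091, 0.1635]
orientation: [0.001, 0.998, -0.066, -0.003]
ft_force: [-0.0, -0.3, -0.6]
width: 0.0229
grasp_force: 62.8
```

Emit:
{"method": "send_rows", "body": {
  "motion": [
    [0.0, 0, 0, 0, 0],
    [0.0, 0, 0, 0, 0]
  ]
}}

```text
time: 16.0
position: [0.6723, 0.1063, 0.1661]
orientation: [0.0, 0.998, -0.068, -0.0]
ft_force: [-0.9, 0.5, -1.0]
width: 0.0231
grasp_force: 62.8
```

Run:
```python
from h import *
import pickle
p=monitor.read_state();print(p['position'],p['orientation'],p['ft_force'],p['width'])
S=cap('scene');D=cap('side');pickle.dump((p,S,D),open('c6.pkl','wb'))
yaw=2*np.arctan2(p['orientation'][2],p['orientation'][1])
for th in(30,35,40):
    z,t,o,h=axis(p['position'],np.radians(th),yaw)
    print(th,t.round(4),[[proj(c,q).round(1).tolist() for q in(t,o,h)] for c in(S,D)])
r=np.zeros((480,800,3),np.uint8)
for im,x,y in((cr(S,280,180,66,80,6),0,0),(cr(D,230,190,66,80,6),400,0)): r[y:y+im.shape[0],x:x+im.shape[1]]=im
cv2.imwrite('pics/z6.png',r)
```

```text
[0.67228749 0.1063136  0.16605983] [ 3.73099534e-04  9.97656346e-01 -6.84227166e-02 -8.36322703e-05] [-0.90289287  0.52645899 -0.96049451] 0.023131482119010713
30 [0.6133 0.1144 0.082 ] [[[313.7, 223.1], [312.5, 215.4], [311.6, 209.4]], [[265.9, 242.4], [248.8, 213.3], [236.2, 191.6]]]
35 [0.6047 0.1156 0.0876] [[[314.2, 219.4], [312.7, 214.1], [311.5, 210.0]], [[269.3, 241.8], [249.9, 213.0], [235.7, 191.8]]]
40 [0.5965 0.1168 0.0939] [[[314.8, 215.7], [312.9, 212.8], [311.4, 210.6]], [[272.5, 241.0], [250.9, 212.6], [235.2, 192.0]]]
```

View pics/z6.png

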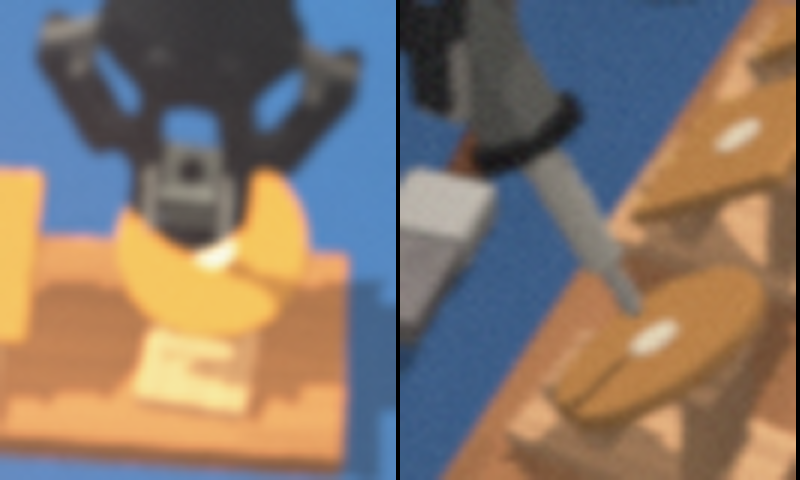

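Emit:
{"method": "send_rows", "body": {
  "motion": [
    [0.0, -0.0028, 0.0014, -0.0041, 0],
    [0.0, -0.0028, 0.0004, -0.0041, 0],
    [0.0, 0, 0, 0, 0],
    [0.0, 0, 0, 0, 0]
  ]
}}

```text
time: 16.5
position: [0.6666, 0.1095, 0.1575]
orientation: [0.0, 0.998, -0.068, 0.0]
ft_force: [0.5, -0.6, -1.0]
width: 0.0232
grasp_force: 62.9
```

Emit:
{"method": "send_rows", "body": {
  "motion": [
    [0.0, -0.0011, 0.0001, -0.0016, 0],
    [0.0, -0.0011, 0.0001, -0.0016, 0],
    [0.0, 0, 0, 0, 0],
    [0.0, 0, 0, 0, 0]
  ]
}}

```text
time: 16.9
position: [0.6646, 0.1097, 0.1545]
orientation: [-0.0, 0.998, -0.068, 0.0]
ft_force: [1.9, -0.1, 0.8]
width: 0.0231
grasp_force: 62.9
```

Emit:
{"method": "send_rows", "body": {
  "motion": [
    [0.0, -0.0011, 0.0001, -0.0016, 0],
    [0.0, 0, 0, 0, 0],
    [0.0, 0, 0, 0, 0]
  ]
}}

```text
time: 17.2
position: [0.6634, 0.1099, 0.1528]
orientation: [-0.0, 0.998, -0.068, 0.0]
ft_force: [2.1, -0.5, 1.4]
width: 0.0233
grasp_force: 63.0
```

Emit:
{"method": "send_rows", "body": {
  "motion": [
    [0.0, 0, 0, 0, 0],
    [0.0, 0, 0, 0, 0],
    [0.0, 0, 0, 0, 0],
    [0.0, 0, 0, 0, 0],
    [0.0, 0, 0, 0, 0],
    [0.0, 0, 0, 0, 0],
    [0.0, 0, 0, 0, 0],
    [0.0, 0, 0, 0, 0]
  ]
}}

```text
time: 18.0
position: [0.6632, 0.1099, 0.1526]
orientation: [-0.0, 0.998, -0.068, 0.0]
ft_force: [3.7, -0.9, 1.3]
width: 0.0231
grasp_force: 63.0
```

Emit:
{"method": "send_rows", "body": {
  "motion": [
    [0.0, 0, 0, 0, 0],
    [0.0, 0, 0, 0, 0],
    [0.0, 0, 0, 0, 0],
    [0.0, 0, 0, 0, 0]
  ]
}}

```text
time: 18.4
position: [0.6631, 0.1099, 0.1526]
orientation: [0.0, 0.998, -0.068, 0.0]
ft_force: [4.5, 0.5, 1.3]
width: 0.0232
grasp_force: 63.0
```

Emit:
{"method": "send_rows", "body": {
  "motion": [
    [0.0, 0.0057, -0.0008, 0.0082, 0],
    [0.0, 0.0113, -0.0015, 0.0164, 0],
    [0.0, 0, 0, 0.04, 0],
    [0.0, 0, 0, 0.04, 0],
    [0.0, -0.0139, 0.0248, 0, 0.1455],
    [0.0, -0.0139, 0.0248, 0, 0.1455],
    [0.0, -0.0139, 0.0248, 0, 0.1455],
    [0.0, -0.0139, 0.0248, 0, 0.1455]
  ]
}}

```text
time: 19.2
position: [0.6227, 0.2075, 0.2568]
orientation: [0.0, 0.974, 0.225, -0.002]
ft_force: [-0.0, 0.9, -2.1]
width: 0.0231
grasp_force: 62.8
```

Emit:
{"method": "send_rows", "body": {
  "motion": [
    [0.0, -0.0139, 0.0248, 0, 0.1455],
    [0.0, -0.0139, 0.0248, 0, 0.1455],
    [0.0, -0.0139, 0.0248, 0, 0.1455],
    [0.0, -0.0139, 0.0248, 0, 0.1455],
    [0.0, -0.0139, 0.0248, 0, 0.1455],
    [0.0, -0.0139, 0.0248, 0, 0.1455],
    [0.0, -0.0139, 0.0248, 0, 0.1455],
    [0.0, -0.0139, 0.0248, 0, 0.1455]
  ]
}}

```text
time: 20.0
position: [0.5117, 0.4053, 0.2568]
orientation: [-0.0, 0.691, 0.723, -0.002]
ft_force: [0.7, 0.7, -1.4]
width: 0.0234
grasp_force: 62.8
```

Emit:
{"method": "send_rows", "body": {
  "motion": [
    [0.0, -0.0139, 0.0248, 0, 0.1455],
    [0.0, -0.0139, 0.0248, 0, 0.1455],
    [0.0, 0, 0, 0, 0],
    [0.0, 0, 0, 0, 0]
  ]
}}

```text
time: 20.4
position: [0.4844, 0.4546, 0.2565]
orientation: [-0.0, 0.581, 0.814, -0.002]
ft_force: [0.2, -1.4, -1.8]
width: 0.0234
grasp_force: 62.8
```

Run:
```python
from h import *
p=monitor.read_state();q=p['orientation'];print(p['position'],2*np.arctan2(q[2],q[1]),p['joints'])
x=np.array([.946,.324]);y=np.array([-.324,.946]);d=p['position'][:2]-[.5275,.3473];print(d@x,d@y)
```

```text
[0.484426   0.45461813 0.25653394] 1.9022766766960306 [-0.67832643  0.47514239 -0.22009986  1.44428356  0.10563195  1.23684659
 -0.57827047]
-0.005976929529752545 0.11547892709770674
```

Emit:
{"method": "send_rows", "body": {
  "motion": [
    [0.0, 0, 0, -0.03, 0],
    [0.0, 0, 0, -0.04, 0],
    [0.0, 0, 0, -0.035, 0],
    [0.0, 0, 0, -0.0085, 0],
    [0.0, 0.0057, -0.0166, 0, 0],
    [0.0, 0.0057, -0.0166, 0, 0],
    [0.0, 0, 0, 0, 0]
  ],
  "squeeze": 30
}}

```text
time: 21.1
position: [0.4997, 0.4183, 0.1457]
orientation: [0.001, 0.583, 0.812, 0.001]
ft_force: [0.3, -0.1, -1.2]
width: 0.023
grasp_force: 62.6
```

Emit:
{"method": "send_rows", "body": {
  "motion": [
    [0.0, 0.0022, -0.0063, 0, 0],
    [0.0, 0.0022, -0.0063, 0, 0],
    [0.0, 0.0022, -0.0063, 0, 0],
    [0.0, 0.0022, -0.0063, 0, 0],
    [0.0, 0, 0, 0, 0]
  ]
}}

```text
time: 21.6
position: [0.5052, 0.3997, 0.1456]
orientation: [-0.001, 0.58, 0.814, 0.003]
ft_force: [-0.4, 8.2, -4.8]
width: 0.0235
grasp_force: 63.0
```

Emit:
{"method": "send_rows", "body": {
  "motion": [
    [0.0, 0.0022, -0.0063, 0, 0],
    [0.0, 0.0022, -0.0063, 0, 0],
    [0.0, 0.0022, -0.0063, 0, 0],
    [0.0, 0, 0, 0, 0],
    [0.0, 0, 0, 0, 0]
  ]
}}

```text
time: 22.1
position: [0.5118, 0.3822, 0.1466]
orientation: [-0.001, 0.58, 0.815, 0.004]
ft_force: [-2.5, 8.1, 2.7]
width: 0.0234
grasp_force: 65.0
```

Run:
```python
from h import *
import pickle
p=monitor.read_state();print(p['position'],p['ft_force'],p['width'])
x=np.array([.946,.324]);y=np.array([-.324,.946]);d=p['position'][:2]-[.5275,.3473];print(d@x,d@y)
S=cap('scene');D=cap('side');pickle.dump((p,S,D),open('c7.pkl','wb'))
for th in(-5,0,10):
    z,t,o,h=axis(p['position'],np.radians(th),1.902)
    print(th,t.round(4),[[proj(c,q).round(1).tolist() for q in(t,o,h)] for c in(S,D)])
r=np.zeros((520,800,3),np.uint8)
for im,x,y in((cr(S,350,125,100,130,4),0,0),(cr(D,210,280,100,130,4),400,0)): r[y:y+im.shape[0],x:x+im.shape[1]]=im
cv2.imwrite('pics/z7.png',r)
```

```text
[0.51178139 0.38222478 0.1466495 ] [-2.46444211  8.07853919  2.7000421 ] 0.023377917423004744
-0.003554175598012807 0.03813166756574376
-5 [0.5084 0.392  0.0471] [[[408.4, 209.1], [411.2, 189.3], [413.2, 174.4]], [[263.6, 379.3], [262.2, 350.1], [261.1, 326.9]]]
0 [0.5118 0.3822 0.0466] [[[405.2, 209.9], [410.1, 189.5], [413.7, 174.3]], [[263.9, 373.6], [262.3, 348.2], [261.1, 327.8]]]
10 [0.5185 0.3627 0.0485] [[[398.9, 210.8], [407.9, 189.8], [414.6, 174.2]], [[264.5, 361.8], [262.6, 344.1], [261.0, 329.6]]]
```

View pics/z7.png

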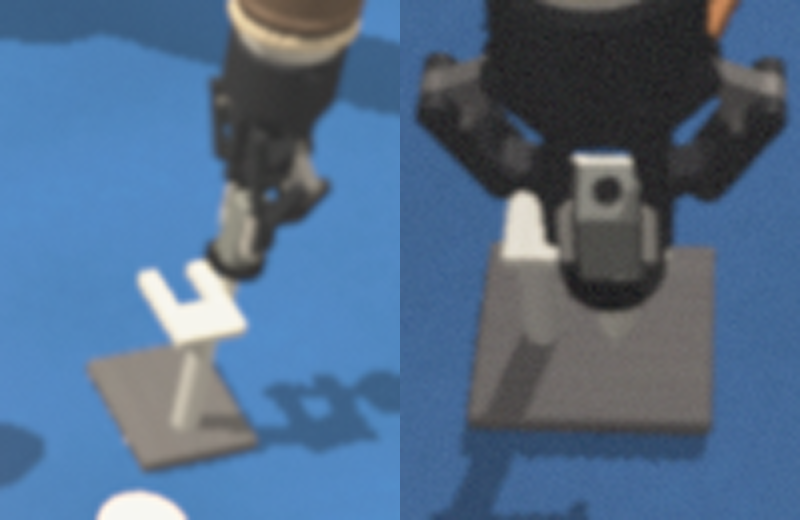

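Emit:
{"method": "send_rows", "body": {
  "motion": [
    [0.0, 0.0013, -0.0038, 0, 0],
    [0.0, 0.0007, -0.0019, 0, 0],
    [0.0, 0, 0, 0, 0],
    [0.0, 0, 0, 0, 0]
  ]
}}

```text
time: 22.6
position: [0.5135, 0.3775, 0.147]
orientation: [-0.002, 0.58, 0.815, 0.004]
ft_force: [-4.3, 9.8, 4.0]
width: 0.0234
grasp_force: 65.4
```

Run:
```python
from h import *
p=monitor.read_state();print(p['position'],p['ft_force'],p['orientation'])
x=np.array([.946,.324]);y=np.array([-.324,.946]);d=p['position'][:2]-[.5275,.3473];print(d@x,d@y)
```

```text
[0.51351181 0.37748233 0.14696935] [-4.28342667  9.82714136  3.96339308] [-0.00158708  0.57958697  0.81489666  0.0044558 ]
-0.0034537522679114205 0.03308465609445744
```

Emit:
{"method": "send_rows", "body": {
  "motion": [
    [0.0, -0.005, 0.0142, 0, 0],
    [0.0, -0.005, 0.0142, 0.02, 0],
    [0.0, 0, 0, 0.04, 0],
    [0.0, 0, 0, 0.04, 0],
    [0.0, 0, 0, 0, 0],
    [0.0, 0, 0, 0, 0]
  ]
}}

```text
time: 23.2
position: [0.5048, 0.4005, 0.2453]
orientation: [0.001, 0.581, 0.814, 0.001]
ft_force: [-0.6, -0.9, -2.6]
width: 0.0233
grasp_force: 64.9
```

Run:
```python
from h import *
p=monitor.read_state();print(p['position'],p['ft_force'])
for n in('scene','side','wrist'):
    c=cap(n,'a_'+n+'.png');im=c['pixels'].astype(int)
    P={}
    for th in(-10,0,10):
        z,t,o,h=axis(p['position'],np.radians(th),1.9); P[th]=[proj(c,q).round(1) for q in(t,t+.03*z,o)]
        print(n,th,[v.tolist() for v in P[th]])
    t,_,o=P[0]
    m=(im[:,:,2]-im[:,:,0]<35)
    for v in range(int(min(t[1],o[1]))-6,int(max(t[1],o[1]))+6,2):
        u0=int(t[0])-16; print(v,u0,''.join('#' if a else '.' for a in m[v,u0:u0+34])) if n!='wrist' else None
```

```text
[0.50478136 0.40048183 0.2453264 ] [-0.5810256  -0.86515003 -2.590565  ]
scene -10 [[424.2, 181.3], [424.6, 173.6], [425.2, 160.1]]
scene 0 [[417.4, 183.1], [419.5, 174.9], [422.9, 160.7]]
scene 10 [[410.9, 184.0], [414.5, 175.5], [420.7, 161.0]]
154 401 .................##############...
156 401 ................##############....
158 401 ..............###############.....
160 401 ..............###############.....
162 401 ...............##############.....
164 401 .................##########.......
166 401 .................######...........
168 401 ................######............
170 401 ...............#######............
172 401 ...............######.............
174 401 ..............#######.............
176 401 ..............######..............
178 401 ..............#####...............
180 401 ..............###.................
182 401 ..............###.................
184 401 ..................................
186 401 ..................................
188 401 ..................................
side -10 [[260.9, 365.3], [260.3, 351.2], [259.4, 326.1]]
side 0 [[261.7, 353.1
[... 511 characters left out ...]
..........
336 245 ###########.###########...........
338 245 ###############################...
340 245 #################################.
342 245 ##################################
344 245 ##################################
346 245 ##################################
348 245 ##################################
350 245 ##################################
352 245 ##################################
354 245 ##################################
356 245 ##################################
358 245 ##################################
wrist -10 [[290.6, 184.0], [290.9, 205.1], [291.5, 254.5]]
wrist 0 [[290.5, 212.7], [290.7, 228.7], [291.4, 266.8]]
wrist 10 [[290.4, 241.5], [290.6, 252.8], [291.3, 280.0]]
```

Emit:
{"method": "send_rows", "body": {
  "motion": [
    [0.0, 0.008, -0.02, 0, 0],
    [0.0, 0.014, -0.032, 0, 0],
    [0.0, 0, 0, -0.02, 0],
    [0.0, 0, 0, -0.03, 0],
    [0.0, 0, 0, -0.03, 0],
    [0.0, 0, 0, -0.02, 0],
    [0.0, 0, 0, 0, 0],
    [0.0, 0, 0, 0, 0]
  ]
}}

```text
time: 24.15
position: [0.526, 0.3479, 0.1431]
orientation: [-0.0, 0.581, 0.814, -0.001]
ft_force: [-0.0, -0.1, -0.3]
width: 0.0232
grasp_force: 64.6
```

Emit:
{"method": "send_rows", "body": {
  "motion": [
    [0.0, 0, 0, -0.007, 0],
    [0.0, 0, 0, -0.004, 0],
    [0.0, 0, 0, 0, 0],
    [0.0, 0, 0, 0, 0]
  ]
}}

```text
time: 24.55
position: [0.5264, 0.3483, 0.1331]
orientation: [0.0, 0.581, 0.814, 0.0]
ft_force: [-0.1, 0.3, -1.0]
width: 0.0231
grasp_force: 64.6
```

Emit:
{"method": "send_rows", "body": {
  "motion": [
    [0.0, 0, 0, -0.002, 0],
    [0.0, 0, 0, -0.001, 0],
    [0.0, 0, 0, 0, 0]
  ]
}}

```text
time: 24.85
position: [0.5267, 0.3484, 0.1309]
orientation: [0.0, 0.581, 0.814, 0.001]
ft_force: [-1.8, -1.4, 5.5]
width: 0.023
grasp_force: 65.9
```

Emit:
{"method": "send_rows", "body": {
  "motion": [
    [0.0, 0, 0, -0.001, 0],
    [0.0, 0, 0, 0, 0],
    [0.0, 0, 0, 0, 0]
  ]
}}

```text
time: 25.15
position: [0.5267, 0.3484, 0.1309]
orientation: [0.0, 0.581, 0.814, 0.001]
ft_force: [-3.2, -3.9, 12.6]
width: 0.0234
grasp_force: 66.8
```

Seated. Release slowly, then retreat upward.

Emit:
{"method": "send_rows", "body": {
  "motion": [
    [0.03, 0, 0, 0.001, 0],
    [0.04, 0, 0, 0, 0],
    [0.06, 0, 0, 0, 0],
    [0.085, 0, 0, 0, 0],
    [0.085, 0, 0, 0, 0],
    [0.085, 0, 0, 0, 0],
    [0.085, 0, 0, 0, 0]
  ]
}}

```text
time: 25.85
position: [0.5263, 0.3481, 0.1296]
orientation: [-0.0, 0.581, 0.814, -0.0]
ft_force: [0.3, -0.2, -0.9]
width: 0.0853
grasp_force: 0.0
```

Emit:
{"method": "send_rows", "body": {
  "motion": [
    [0.085, 0, 0, 0.01, 0],
    [0.085, 0, 0, 0.03, 0],
    [0.085, 0, 0, 0.04, 0],
    [0.085, 0, 0, 0.04, 0],
    [0.085, -0.03, -0.03, 0.04, 0],
    [0.085, -0.04, -0.03, 0, 0],
    [0.085, 0, 0, 0, 0],
    [0.085, 0, 0, 0, 0]
  ]
}}

```text
time: 26.65
position: [0.4602, 0.2919, 0.2854]
orientation: [0.001, 0.581, 0.814, 0.001]
ft_force: [-0.7, -0.4, 1.2]
width: 0.085
grasp_force: 0.0
```

Run:
```python
from h import *
import pickle
p=monitor.read_state();print(p['time'],p['position'],p['ft_force'],p['width'])
C0=pickle.load(open('c0.pkl','rb'))
for n,(u,v,w,h) in(('scene',(370,165,50,80)),('side',(215,295,85,100))):
    c=cap(n,'f_'+n+'.png');d=np.abs(c['pixels'].astype(int)-C0[n]['pixels'].astype(int)).max(2)
    D=d[v:v+h,u:u+w];print(n,(D>40).sum(),(D>70).sum())
    g=lambda P:cv2.cvtColor(P['pixels'],cv2.COLOR_RGB2GRAY)[v:v+h,u:u+w].astype(np.float32)
    print(cv2.phaseCorrelate(g(C0[n]),g(c)))
    for i in range(0,h,4): print(''.join('#' if a>40 else '.' for a in D[i,::2]))
    for name,(a,b,e,f) in {'scene':{'mug':(130,230,50,50),'jar':(365,245,40,45),'brush':(235,262,70,24)}}.get(n,{}).items(): print(name,(d[b:b+f,a:a+e]>50).sum())
```

```text
26.65 [0.4602285  0.29194373 0.2854117 ] [-0.68224792 -0.37046963  1.22184345] 0.0850329717464712
scene 247 0
((0.12341564801172566, -0.0689614873419444), 0.8805692911148071)
.........................
.........................
.........................
.........................
.........................
.........................
.........................
.........................
.........................
.........................
.........................
.........................
.........................
.........................
.........................
.........................
....##...#.##............
...####.....#............
....#######..............
.................########
mug 0
jar 199
brush 0
side 705 0
((-0.10981633273826219, 0.235436218486484), 0.9778781369527181)
...........................................
...........................................
...........................................
...........................................
##.........................................
#..........................................
...........................................
...........................................
...........................................
...........................................
#..........................................
######.....................................
#########..................................
########...................................
########...................................
#######....................................
#######....................................
#######....................................
#######....................................
######.....................................
#.####.....................................
######.....................................
######.....................................
####.......................................
###........................................
```

```bash
python3 -c "
from plant import workorder
print(workorder.finish_job())"
```

```text
the job is handed in; nothing more can be done
None
```

The job is handed in: I zeroed the probe on the disc, measured the square tile and then the round tile, and hung the probe back upright in the fork; the judge returned no verdict.

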